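# Fit and lock the coarse drum of the grater

## Task

Make the drum grater ready: slide the coarse steel drum (orange end rings) onto the leaning drive spigot and push it fully home, so that the stiff black collar under it is pressed right down. Then push the red-gripped locking lever all the way over, away from the robot, and let go. Leave the fine drum and the other things where they stand.

Things in the scene. Friction and masses are not known exactly. Their poses are not given: they have to be found in the camera images.
- drum_coarse: Steel grating drum with large dark dimples and an orange ring at each end: a straight tube 49 mm across outside, 65 mm long, with a round 23 mm bore right through, 0.11 to 0.23 kg; the same either way up. It starts upright on the worktop. Origin: centre of its lower end face; z along its axis. It can be gripped across the outside, from above.
- drum_coarse_center (a point): Centre of the coarse drum, 32.5 mm from either end, on its axis.
- drum_fine: The fine drum: same size and shape, small dimples and green end rings. Not to be used; stays where it stands. Origin: centre of its lower end.
- unit: White drive unit of the grater, fixed to the worktop, about 198 mm long, 116 mm wide and 66 mm high without the spigot. Origin: on the worktop under the body. Its own -x is its front, towards which the spigot leans; the locking lever stands at its +x end. The front looks roughly to the robot's right (world -y) and varies by about 0.3 rad.
- spigot: Round steel spigot on the unit, 20 mm diameter, leaning 25 degrees from vertical towards the unit's front (-x). Origin: centre of its foot on the grey flange, 10 mm to the front of the unit's origin and 75 mm above the worktop; z runs up along the spigot. It is 62 mm long, the last 10 mm tapering to 10 mm diameter.
- spigot_tip (a point): Middle of the spigot's free end, 62 mm along the spigot from its foot.
- home_center (a point): Where the drum's centre is when it is fully home: 38.5 mm along the spigot from its foot (drum's lower end then 6 mm above the flange).
- collar (a joint): Black collar round the foot of the spigot (36 mm diameter, 6 mm thick). 0 = up (its top 20 mm above the flange, as found), 0.014 m = pressed right down (top 6 mm above the flange). Stiff: about 6 N of friction, so it slides only when the drum is pushed down on it, and it stays where it is left; no spring.
- lever (a joint): Locking lever at the unit's +x end, swinging in the unit's y-z plane, 70 mm from pivot to grip. Angle 0 to 1.0 rad: 0 leans 0.5 rad from upright to the unit's +y (towards the robot), 1.0 leans 0.5 rad to the unit's -y (away from the robot) = locked. Friction about 0.1 N m (1.5 N at the grip); stays where it is left. It starts between 0 and 0.2.
- lever_tip (a point): Centre of the red crossbar grip at the lever's end (18 mm thick, 36 mm long along the unit's x).
- lever_pivot (a point): The lever's pivot, fixed to the unit: 42 mm above the worktop, 110 mm from the unit's origin along its +x.
- blue_beaker: Blue plastic beaker, 78 mm across, 95 mm high; a bystander. Origin: centre of its underside.
- mug_print: White mug, 80 mm across, 115 mm with its handle, 102 mm high; a bystander. Origin: underside.
- spice_1: Spice jar with a dark cap, 41 mm across, 105 mm high; a bystander. Origin: underside.
- spice_4: Spice jar with a dark cap, 44 mm across, 96 mm high; a bystander. Origin: underside.
- tin_b: Low tin, 75 mm across, 58 mm high; a bystander. Origin: underside.
There are look-alikes about, which are no part of the job. What is shaped like the drum_coarse but blue, brown or purple is not meant.

How it is judged:
On the way, in this order (a step that is already met when the one before it is completed fails the run):
1. the coarse drum is pushed fully home on the spigot, collar right down (distance between drum_coarse_center and home_center below 0.005 m and angle between the z axis of drum_coarse and the z axis of spigot, either way round below 0.12 rad and value of joint collar above 0.0115 m), for 0.2 s.
2. then the locking lever is pushed over, away from the robot (value of joint lever above 0.85 rad), for 0.2 s.
At the end, for the whole second after the job is handed in: The coarse drum sits on the spigot, its centre within 5 mm of its home place and its axis within 0.12 rad of the spigot's, at rest, with the collar pressed at least 11.5 of its 14 mm; the lever is past 0.85 of its 1.0 rad; the fine drum and the five bystanders are within 30 mm of where they started (all of step 1 and value of joint lever above 0.85 rad and linear speed of drum_coarse below 0.02 m/s and distance of each of drum_fine, blue_beaker, mug_print, spice_1, spice_4, tin_b from where it was at the start of the episode below 0.03 m); the robot touches nothing.
It fails at once if the fine drum or a bystander is shifted by more than 40 mm or knocked over (distance of any of drum_fine, blue_beaker, mug_print, spice_1, spice_4, tin_b from where it was at the start of the episode above 0.04 m or angle between any of drum_fine, blue_beaker, mug_print, spice_1, spice_4, tin_b's own z axis and vertical above 0.5 rad).
It also fails if it takes over 54 s, if anything falls off the work surface, if the arm or the gripper's body presses on something with over 40 N, if the wrist force passes 120 N, or if a joint passes its speed limit or range.

## Robot

A 6-joint arm with a two-finger parallel gripper is mounted at the origin on a cart in front of the work surface, level with it; the furniture and walls round the work are solid. World frame = base frame: x ahead of the robot, y to its left, z up, the work surface at z = 0. Lengths are in m, angles in rad, forces in N, time in s.
With the tool pointing down it reaches from about 0.225 to 0.875 m from the base axis. Payload 3.4 kg.
Tool frame: the origin (TCP) lies at the very end of the fingers, on their centre line; the grasp point (between the pads) lies 19 mm behind it; z points along the fingers, y is the line along which they close (so a half turn about z gives the same grasp; the last joint's range is limited). The gripper opens to 85 mm and grips with 20 to 120 N. Pads are 22 mm wide; open, the fingers measure 114 mm over their backs; the gripper's body (76 mm by 85 mm) begins 54 mm behind the grasp point. The pads swing forward as they close: fully open they stand 13 mm farther back than shut.
Start: joints at [-1.418, 0.276, 1.505, -0, 1.361, -0.121], TCP at [0.155, -0.554, 0.231] pointing down, gripper open.
Joint ranges: [-2.89, 2.89], [-0.75, 2.08], [0.22, 2.7], [-1.18, 4.32], [0.11, 2.71], [-2.7, 2.7]. Speed limits (rad/s): [2.57, 2.57, 3.14, 3.14, 3.14, 3.14].

## Interface

Orientations are given as a unit quaternion [w, x, y, z].
In Python, from rig import readout, vision, manip gives the robot as it stands.
- The arm moves only by the shell command python3 -m handwheel 'ROWS' [FORCE]. ROWS is JSON, a list of rows, each a list of 3 entries, a list of its own where there are three numbers: the shift along the tool's x, y, z in mm, then the turn, a rotation vector about the tool's x, y, z in units of 6 degrees (1.0 is 6 degrees), then the closure, from -1 (fully open) to 1 (shut), so that 0 is half open. A call has 1 to 20 rows; each row shifts and turns the commanded pose from where the row before left it, along the tool's axes as they then stand; what a row does not reach is not made up. A row lasts 1/8 s, in which the tool goes at most 62.5 mm and 10.7 degrees, less where a joint would pass 70% of its speed; a pose out of reach is approached as far as the arm can. A call is refused whole if a number of a shift passes 62.5 or a number of a turn 1, either way. A call with a gripper value outside its range is refused whole. The fingers move at their own pace and stop on an object; FORCE is the grip in N (left out, the last holds). Time passes only in rows, so rows that do not move let the fingers close. It gives the time, the measured TCP pose, the force, the opening and the grip force at its end, in the units of the state.
- readout.get_state(): the state, without advancing time (a new reading comes with each control period).
- vision.get_image(name): name is "side" or "top" or "wrist"; returns the picture (480x640x3 uint8, blue, green, red); there is no depth.
- vision.camera_params(name): a dict with "intrinsics" (3x3 intrinsics, pixels), "dist" ([k1, k2, p1, p2, k3] as OpenCV has them; the pictures are not rectified), "rvec" (rotation vector, rad) and "tvec" (3), from world to camera coordinates, as OpenCV has them; the wrist camera has in their place "hand_eye" (4x4, takes a point from camera to tool coordinates, whose origin is the TCP and whose axes are the flange's). Camera axes: x right, y down, z forward; pixel columns grow to the right and rows downward; lengths in m; the calibration is good to about 2 mm. A picture is of the moment at which its call begins: read the wrist's pose just before it. camera_params takes no time and is no camera call.
- manip.sign_off(): hands the job in; it is judged then, once.
The state is a dict: "clock": time; "qpos": joint angles; "qd": joint speeds; "effort": joint torques, N m; "position": TCP position; "ee_rot": TCP orientation; "contact_force": force on the tool from outside, world axes, zero at the start; "moment": the same for the moment, N m; "width": finger opening in m; "gripper_force": force on a finger pad.
Only numpy, scipy, OpenCV 4.12 (cv2) and the standard library are available. Lean on these libraries where they do the work, as an engineer would, in place of code of your own. Each camera call takes 0.05 s, during which the arm holds its last target. There are 200 camera calls.

## Working session

There is one attempt and no reset: what is moved stays moved. The work goes in short steps, Python scripts to look and compute and a shell command to move; the robot and the scene stay as the last step left them, time stands still between calls to the robot, and variables do not carry over. Pictures are saved under pics/ and viewed, at most 10 in all, crops included, and the job is handed in when it is done.

```bash
mkdir -p pics; ls; cat > h.py <<'E'
import numpy as np, cv2
from scipy.spatial.transform import Rotation as R
from rig import readout, vision, manip
def grab(n,f=None):
    s=readout.get_state(); im=vision.get_image(n)
    if f: cv2.imwrite('pics/'+f,im)
    return s,im
def rays(n,px,s=None):
    p=vision.camera_params(n); K=np.array(p['intrinsics']);d=np.array(p['dist'])
    u=cv2.undistortPoints(np.array(px,float).reshape(-1,1,2),K,d).reshape(-1,2)
    v=np.c_[u,np.ones(len(u))]
    if 'hand_eye' in p:
        H=np.array(p['hand_eye']); q=s['ee_rot']; Rt=R.from_quat([q[1],q[2],q[3],q[0]]).as_matrix()
        Rw=Rt@H[:3,:3]; o=Rt@H[:3,3]+s['position']
    else:
        Rc=cv2.Rodrigues(np.array(p['rvec'],float))[0]; Rw=Rc.T; o=-Rc.T@np.array(p['tvec'],float).ravel()
    v=v@Rw.T; return o,v/np.linalg.norm(v,axis=1)[:,None]
def plane(n,px,z,s=None):
    o,v=rays(n,px,s); return o+v*((z-o[2])/v[:,2])[:,None]
def tri(obs): # list of (o,d)
    A=0;b=0
    for o,d in obs:
        P=np.eye(3)-np.outer(d,d);A=A+P;b=b+P@o
    x=np.linalg.solve(A,b); return x,[np.linalg.norm((np.eye(3)-np.outer(d,d))@(x-o)) for o,d in obs]
E
python3 - <<'E'
from h import *
for n in('top','side'):
    grab(n,n+'0.png'); o,_=rays(n,[[320,240]]); print(n,o,plane(n,[[0,0],[639,0],[639,479],[0,479],[320,240]],0)[:,:2].round(2).tolist())
s=readout.get_state();print(s)
E
```

```text
pics
top [0.32074328 0.001241   1.21749335] [[1.16, 0.79], [1.18, -0.89], [-0.02, -0.75], [0.0, 0.68], [0.53, -0.03]]
side [0.44871234 1.05456486 0.52660576] [[-5.93, 9.96], [3.59, 8.1], [0.07, 0.51], [0.89, 0.61], [0.57, -0.27]]
{'clock': 0.1, 'qpos': array([-1.41800797e+00,  2.76574725e-01,  1.50604468e+00,  2.58082954e-05,
        1.36069121e+00, -1.20968700e-01]), 'qd': array([-1.78917361e-03, -2.24285658e-03, -3.81436689e-03,  1.03082059e-03,
        2.39240553e-04, -7.72454258e-05]), 'effort': array([ 1.71119271e-03, -4.17699230e+01, -2.46404493e+01, -2.65147755e-04,
        5.82951237e-03, -9.33542992e-06]), 'position': array([ 0.1553988 , -0.55310298,  0.2304865 ]), 'ee_rot': array([-8.59075303e-04,  9.90646754e-01,  1.36448784e-01, -1.04924269e-06]), 'contact_force': array([ 0.15174706,  0.13466757, -0.32724083]), 'moment': array([ 0.01121603,  0.07233208, -0.01612884]), 'gripper_force': 0.0, 'width': 0.08525526075220524}
```

View pics/top0.png

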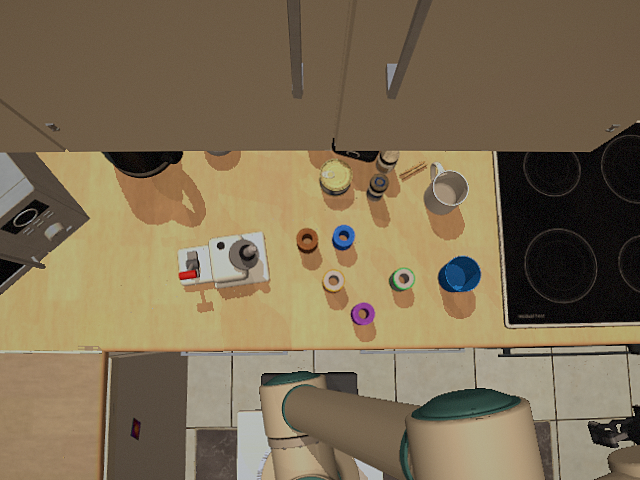

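View pics/side0.png

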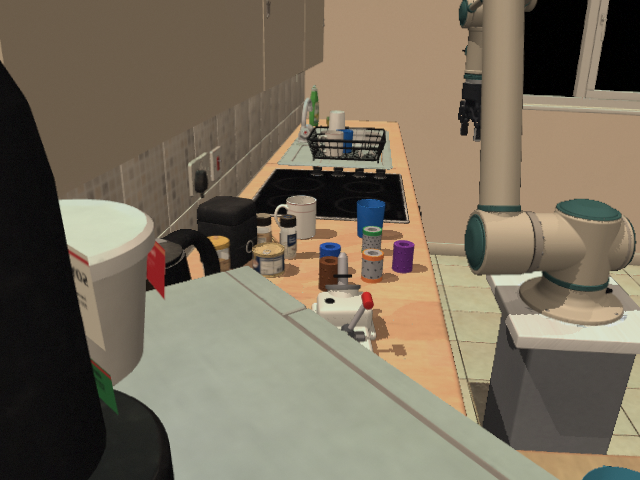

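The top view shows the coarse drum at (333,281), between brown (307,240), blue (343,237), purple (363,314) and fine (402,279). The unit spans roughly (180–268, 233–285), with its spigot near (250,250) and the red grip at (187,274). In the side view the coarse drum is at (372,265), the spigot tip at (343,255) and the red grip at (367,300).

```bash
python3 - <<'E'
from h import *
t=cv2.imread('pics/top0.png'); s=cv2.imread('pics/side0.png')
def blobs(im,lo,hi,roi,mn=15):
    h=cv2.cvtColor(im,cv2.COLOR_BGR2HSV); m=cv2.inRange(h,lo,hi)
    k=np.zeros_like(m);k[roi[1]:roi[3],roi[0]:roi[2]]=255;m&=k
    n,l,st,c=cv2.connectedComponentsWithStats(m); return [(st[i].tolist(),c[i].round(1).tolist()) for i in range(1,n) if st[i][4]>=mn]
print('red top',blobs(t,(0,180,90),(8,255,255),(160,240,215,300)))
print('red side',blobs(s,(0,180,90),(8,255,255),(340,280,390,320)))
print('or side',blobs(s,(5,150,100),(20,255,255),(355,240,390,290)))
print('or top',blobs(t,(5,0,170),(25,120,255),(318,265,350,297)))
for nm,p,z in(('drum',(333,281),.065),('purple',(363,314),.065),('brown',(307,240),.065),('blue',(343,237),.065),('fine',(402,279),.065),('unit c1',(179,250),.02),('c2',(181,285),.02),('c3',(268,281),.02),('c4',(264,233),.02)):
    print(nm,plane('top',[p],z).round(3))
def two(a,b):
    x=[rays('top',[a]),rays('side',[b])]; return tri([(o,v[0]) for o,v in x])
print('drum top',two((333,281),(372,253)))
print('red',two((188,274),(367,300)))
p=vision.camera_params('wrist');print(p)
E
python3 -c "
import cv2;a=cv2.imread('pics/top0.png')[225:300,165:285];b=cv2.imread('pics/side0.png')[235:365,300:420]
a=cv2.resize(a,(800,500),interpolation=2);cv2.imwrite('pics/c1.png',a)"
```

```text
red top [([179, 270, 17, 10, 125], [187.3, 274.6])]
red side [([362, 292, 11, 17, 141], [367.1, 300.0])]
or side [([362, 250, 22, 11, 116], [372.4, 256.6]), ([361, 276, 21, 7, 81], [370.9, 279.9])]
or top [([318, 265, 32, 32, 420], [333.2, 277.0]), ([324, 270, 20, 21, 214], [333.5, 279.9])]
drum [[ 0.429 -0.054  0.065]]
purple [[ 0.358 -0.117  0.065]]
brown [[0.52  0.002 0.065]]
blue [[ 0.526 -0.077  0.065]]
fine [[ 0.432 -0.205  0.065]]
unit c1 [[0.507 0.293 0.02 ]]
c2 [[0.427 0.285 0.02 ]]
c3 [[0.435 0.09  0.02 ]]
c4 [[0.545 0.1   0.02 ]]
drum top (array([ 0.43200075, -0.0540648 ,  0.06135575]), [np.float64(0.0022154277980204677), np.float64(0.002215427798020471)])
red (array([0.44239586, 0.25169564, 0.1031287 ]), [np.float64(0.0004186555051980869), np.float64(0.0004186555051980659)])
{'intrinsics': array([[349.88433163,   0.        , 319.85560441],
       [  0.        , 349.88433163, 242.42687398],
       [  0.        ,   0.        ,   1.        ]]), 'dist': array([-0.06941399,  0.        ,  0.        ,  0.        ,  0.        ]), 'hand_eye': array([[ 6.14700762e-04, -9.62366260e-01, -2.71755044e-01,
         6.86828218e-02],
       [ 9.99999706e-01,  4.66857292e-04,  6.08683735e-04,
         3.59684079e-04],
       [-4.58905866e-04, -2.71755338e-01,  9.62366264e-01,
        -1.42602148e-01],
       [ 0.00000000e+00,  0.00000000e+00,  0.00000000e+00,
         1.00000000e+00]])}
```

View pics/c1.png

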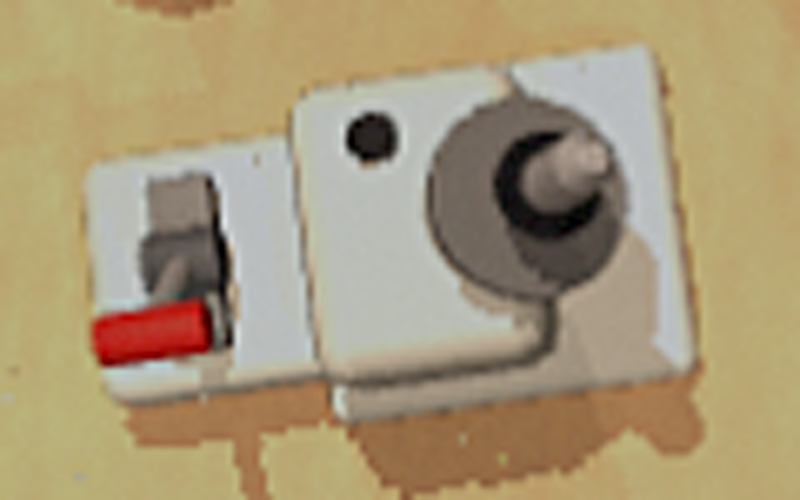

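The crop puts the spigot tip at top-image (254.5,248), the flange centre at about (244,254) and the lever pivot at about (193,263). I'll go to a point between the drum and the unit so that the wrist camera sees both.

```bash
python3 -m handwheel '[[[32,-36,-1.5],[0,0,0],-1],[[32,-36,-1.5],[0,0,0],-1],[[32,-36,-1.5],[0,0,0],-1],[[32,-36,-1.5],[0,0,0],-1],[[32,-36,-1.5],[0,0,0],-1],[[32,-36,-1.5],[0,0,0],-1],[[32,-36,-1.5],[0,0,0],-1],[[32,-36,-1.5],[0,0,0],-1],[[32,-36,-1.5],[0,0,0],-1],[[32,-36,-1.5],[0,0,0],-1],[[32,-36,-1.5],[0,0,0],-1],[[32,-36,-1.5],[0,0,0],-1],[[32,-36,-1.5],[0,0,0],-1],[[32,-36,-1.5],[0,0,0],-1],[[0,0,0],[0,0,0.8],-1],[[0,0,0],[0,0,0.8],-1],[[0,0,0],[0,0,0],-1]]'; python3 - <<'E'
from h import *
s,_=grab('wrist','wA.png'); print(s); np.save('wA.npy',s,allow_pickle=True)
E
```

```text
clock: 2.22
position: [0.4502, 0.053, 0.2519]
ee_rot: [0.0, 0.999, 0.054, -0.0]
contact_force: [-0.3, 0.7, 0.2]
width: 0.0857
gripper_force: 0.0
{'clock': 2.225, 'qpos': array([-3.64852213e-02,  7.87814112e-02,  1.70531515e+00, -9.15221487e-05,
        1.35843844e+00,  1.42661070e+00]), 'qd': array([-9.85469539e-03, -3.35124115e-03, -2.54302114e-04, -9.80454144e-05,
        3.15942138e-04, -2.23000037e-02]), 'effort': array([ 1.90423666e-01, -2.94346458e+01, -2.46125293e+01,  1.09943817e-02,
        1.12852482e-03,  1.69816520e-01]), 'position': array([0.45021706, 0.05298002, 0.25187468]), 'ee_rot': array([ 2.04038037e-06,  9.98549796e-01,  5.38338275e-02, -4.73287684e-04]), 'contact_force': array([-0.29639019,  0.72920975,  0.20199395]), 'moment': array([-0.00588863,  0.02000445,  0.05396464]), 'gripper_force': 0.0, 'width': 0.08567646074863569}
```

View pics/wA.png

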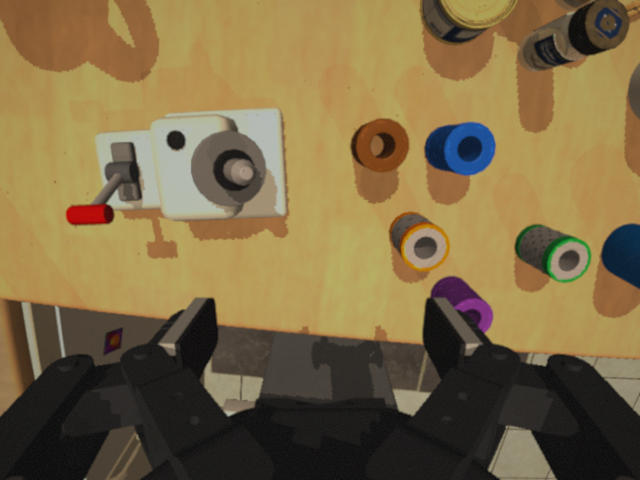

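wA shows the orange-ringed drum's top face at (425,246), with fine at (567,257), brown at (379,145), blue at (468,148) and purple at (470,316). The spigot tip is at about (243,172), the flange at (228,170), the lever pivot at about (122,170) and the red grip at (90,214). Next I move over the drum for the second view.

```bash
python3 -m handwheel '[[[-10,35,7],[0,0,0],-1],[[-11,35,7],[0,0,0],-1],[[-11,34,6],[0,0,0],-1],[[0,0,0],[0,0,0],-1],[[0,0,0],[0,0,0],-1]]'; python3 - <<'E'
from h import *
s,im=grab('wrist','wB.png'); np.save('wB.npy',s,allow_pickle=True)
E
```

```text
clock: 2.9
position: [0.4297, -0.0539, 0.2324]
ee_rot: [-0.0, 0.999, 0.053, 0.0]
contact_force: [0.4, -0.3, -0.3]
width: 0.0855
gripper_force: 0.0
```

View pics/wB.png

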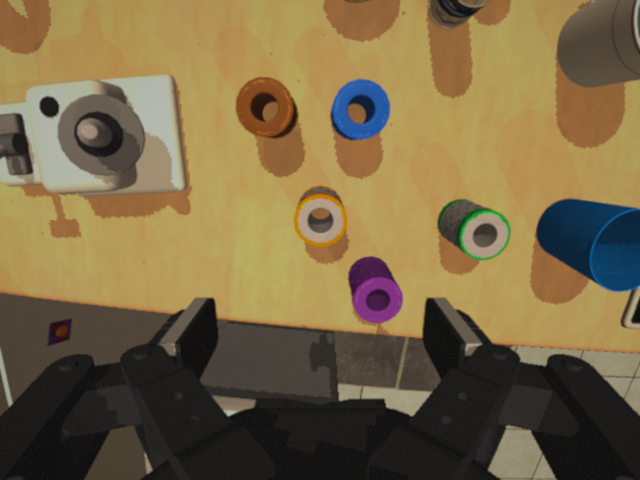

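wB shows the orange ring at (320,219), the flange at about (101,135) and the spigot tip at about (90,130).

```bash
cat > m.py <<'E'
from h import *
I={k:cv2.imread(f'pics/w{k}.png') for k in 'AB'}; S={k:np.load(f'w{k}.npy',allow_pickle=True).item() for k in 'AB'}
def w2(a,b):
    x,r=tri([(lambda o,v:(o,v[0]))(*rays('wrist',[p],S[k])) for k,p in zip('AB',(a,b))]); return x.round(4),np.round(r,4)
E
python3 - <<'E'
from m import *
c={}
for k,roi in(('A',(380,200,460,280)),('B',(285,180,355,255))):
    h=cv2.cvtColor(I[k],cv2.COLOR_BGR2HSV)[roi[1]:roi[3],roi[0]:roi[2]]
    m=cv2.inRange(h,(12,215,150),(24,255,255)); 
    cs=max(cv2.findContours(m,0,2)[0],key=lambda q:cv2.boundingRect(q)[2]); e=cv2.fitEllipse(cv2.convexHull(cs)); c[k]=np.array(e[0])+roi[:2]; print(k,c[k],e[1])
print('drum',w2(c['A'],c['B']), w2((425,246),(320,219)))
print('flange',w2((228,169),(101,134.5)))
print('tip',w2((243,172),(89,130)))
print('knob',w2((176,140),(49,106)))
# crops
a=cv2.resize(I['A'][100:230,60:290],(708,400),interpolation=2);b=cv2.resize(I['B'][70:200,20:190],(523,400)[:2],interpolation=2)
cv2.imwrite('pics/c2.png',cv2.resize(I['A'][105:225,60:260],(800,480),interpolation=2)); cv2.imwrite('pics/c3.png',cv2.resize(I['B'][80:200,0:200],(800,480),interpolation=2))
E
```

```text
A [424.7077713  246.96629715] (45.800968170166016, 49.21224594116211)
B [320.12793732 219.77558136] (52.228919982910156, 53.146324157714844)
drum (array([ 0.432 , -0.0544,  0.0632]), array([0., 0.])) (array([ 0.4331, -0.0542,  0.064 ]), array([0.0002, 0.0002]))
flange (array([0.4884, 0.1406, 0.0718]), array([0.0004, 0.0004]))
tip (array([0.4925, 0.1154, 0.1268]), array([0.0004, 0.0004]))
knob (array([0.5092, 0.1907, 0.0677]), array([0.0002, 0.0002]))
```

View pics/c2.png

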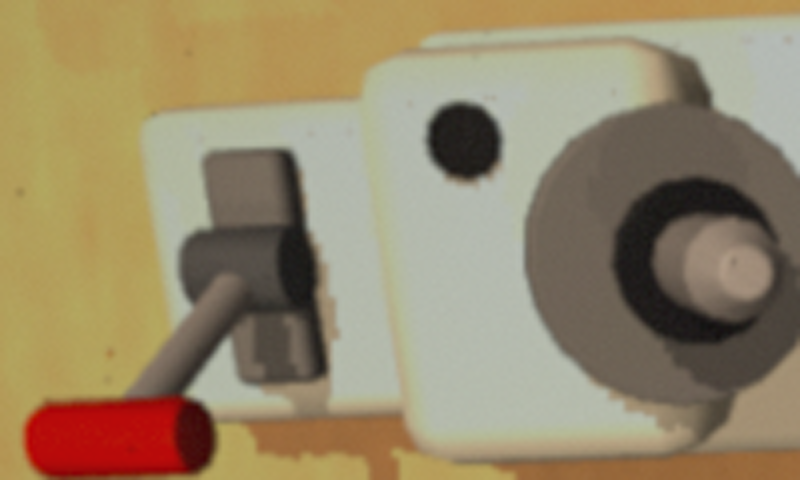

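View pics/c3.png

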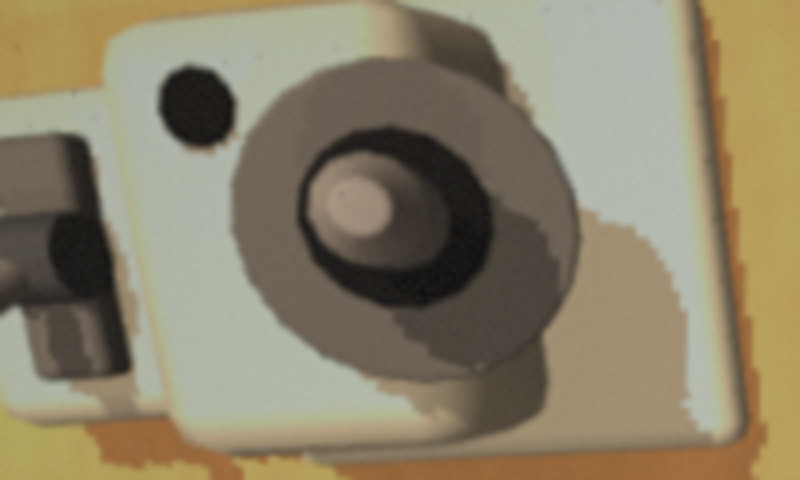

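c2/c3: the spigot tip face is at wA (246.5,172.5) and wB (90,131.8). The flange centre in wB is (101.3,134.5), and the lever hub in wA is (121,172).

```bash
python3 - <<'E'
from m import *
tip,r=w2((246.5,172.5),(90,131.8)); print('tip',tip,r)
B=plane('wrist',[(101.3,134.5)],.075,S['B'])[0];A=plane('wrist',[(228,169)],.075,S['A'])[0];print('foot',A,B)
print('pivot',plane('wrist',[(121.2,172)],.05,S['A']))
print('top tip',plane('top',[(254.5,248.2)],.131))
foot=(A+B)/2; d=tip-foot; print('len',np.linalg.norm(d),'tilt',np.degrees(np.arccos(d[2]/np.linalg.norm(d))),'dir',d)
# lower edges of the base (front vertical side right) for yaw: red bar ends, body edge
for k,a,b in(('A',(60+27/4,105+402/4.),(60+190/4,105+398/4.)),):
    p=plane('wrist',[a,b],.11,S[k]);e=p[1]-p[0];print('bar yaw -x dir',e/np.linalg.norm(e))
p=plane('wrist',[(180/4,80+445/4),(735/4,80+440/4)],.02,S['B']);e=p[1]-p[0];print('base edge',e/np.linalg.norm(e))
p=plane('wrist',[(690/4,80+0),(745/4,80+430/4)],.03,S['B']);e=p[1]-p[0];print('front edge',e/np.linalg.norm(e))
p=plane('wrist',[(60+365/4,105+70/4),(60+410/4,105+440/4)],.06,S['A']);e=p[1]-p[0];print('back body edge',e/np.linalg.norm(e))
E
```

```text
tip [0.4921 0.1121 0.1305] [0.0003 0.0003]
foot [0.48829503 0.13991226 0.075     ] [0.48885311 0.1382874  0.075     ]
pivot [[0.47268918 0.25317984 0.05      ]]
top tip [[0.49222312 0.11030008 0.131     ]]
len 0.06181968101069548 tilt 26.13322047124433 dir [ 0.00352593 -0.02699983  0.0555    ]
bar yaw -x dir [ 0.11994991 -0.99277994  0.        ]
base edge [ 0.1014271  -0.99484297  0.        ]
front edge [-0.98875761 -0.14952723  0.        ]
back body edge [-0.99266341 -0.12091053  0.        ]
```

```bash
python3 -m handwheel '[[[2.2,0.7,12],[0,0,-0.2],-1],[[0,0,40],[0,0,0],-1],[[0,0,40],[0,0,0],-1],[[0,0,40],[0,0,0],-1],[[0,0,30],[0,0,0],-1],[[0,0,25],[0,0,0],-1],[[0,0,15],[0,0,0],-1],[[0,0,10],[0,0,0],-1],[[0,0,0],[0,0,0],-1],[[0,0,0],[0,0,0],1],[[0,0,0],[0,0,0],1],[[0,0,0],[0,0,0],1],[[0,0,0],[0,0,0],1],[[0,0,0],[0,0,0],1],[[0,0,0],[0,0,0],1],[[0,0,0],[0,0,0],1]]' 70
```

```text
clock: 4.95
position: [0.4325, -0.0547, 0.0213]
ee_rot: [0.0, 0.998, 0.063, 0.001]
contact_force: [-0.3, 0.1, 5.7]
width: 0.0473
gripper_force: 71.3
```

```bash
python3 -m handwheel '[[[0,0,-20],[0,0,0],1],[[0,0,-40],[0,0,0],1],[[0,0,-40],[0,0,0],1],[[0,0,-40],[0,0,0],1],[[0,0,-40],[0,0,0],1],[[14,-24,0],[0,0,0],1],[[14,-24,0],[0,0,0],1],[[14,-24,0],[0,0,0],1],[[14,-24,0],[0,0,0],1],[[12,-24,0],[0,0,0],1],[[12,-24,0],[0,0,0],1],[[0,0,0],[0.6,0,0],1],[[0,0,0],[0.9,0,0],1],[[0,0,0],[0.9,0,0],1],[[0,0,0],[0.9,0,0],1],[[0,0,0],[0.87,0,0],1],[[0,0,0],[0,0,0],1],[[0,0,0],[0,0,0],1]]'; python3 - <<'E'
from h import *
s,_=grab('wrist','wC.png'); grab('side','sC.png'); np.save('wC.npy',s,allow_pickle=True)
q=s['ee_rot'];M=R.from_quat([q[1],q[2],q[3],q[0]]).as_matrix(); print(s['position'],M.round(4),s['width'],s['qpos'])
u=np.array([.127,-.992,0]);a=u*.4226+np.array([0,0,.9063]);foot=np.array([.4886,.139,.0748])
print('axis err',np.degrees(np.arccos(-M[:,2]@a)), 'turn',(M.T@np.cross(-M[:,2]*-1,a)/np.radians(6)))
print('shift to pre',M.T@(foot+.0963*a-s['position'])*1000)
a=cv2.imread('pics/wC.png')[60:360,140:500];cv2.imwrite('pics/wCc.png',cv2.resize(a,(720,600)))
E
```

```text
clock: 7.2
position: [0.493, 0.0985, 0.2005]
ee_rot: [-0.216, 0.974, 0.062, -0.014]
contact_force: [-0.3, -0.0, -1.6]
width: 0.0472
gripper_force: 72.4
[0.49298247 0.09848274 0.20046628] [[ 9.919e-01  1.151e-01 -5.330e-02]
 [ 1.268e-01 -8.994e-01  4.183e-01]
 [ 2.000e-04 -4.217e-01 -9.067e-01]] 0.0472185561891703 [-0.2401041   0.23320049  1.73449346  0.41450399  1.35814623  1.07692916]
axis err nan turn [-9.83913946e-03  2.84151142e-03 -1.33067349e-17]
shift to pre [ 0.78891741 16.14783621 34.82850341]<stdin>:5: RuntimeWarning: invalid value encountered in arccos
```

View pics/wCc.png

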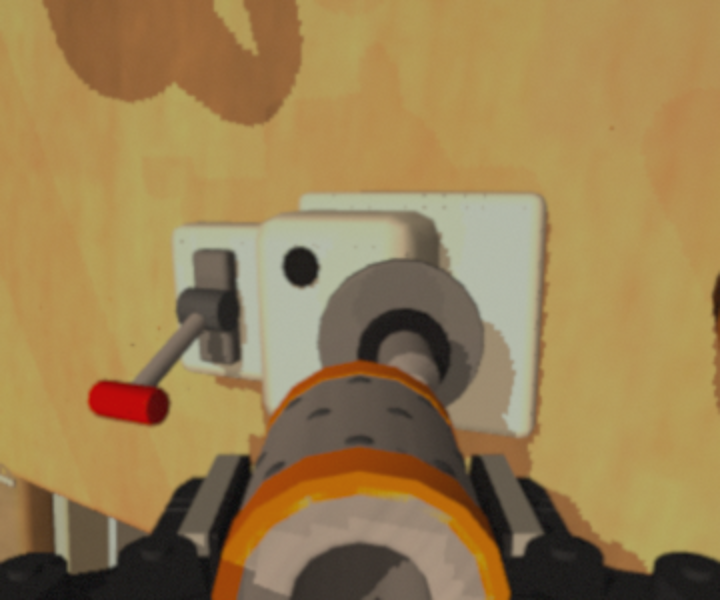

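wCc shows the drum square between the pads. The far edge of the lower ring is at full-image (319,241.5), the flange centre is at about (340.5,226.5), and the spigot lies to the right.

```bash
python3 - <<'E'
from h import *
s=np.load('wC.npy',allow_pickle=True).item(); print('foot',plane('wrist',[(340.5,226.5)],.0748,s))
H=np.array(vision.camera_params('wrist')['hand_eye']);q=s['ee_rot'];M=R.from_quat([q[1],q[2],q[3],q[0]]).as_matrix()
for px in [(319,241.5),(140+322/2,60+262.0)]:
    o,v=rays('wrist',[px],s); o=M.T@(o-s['position']);v=M.T@v[0]
    for z in(.0213,-.0437): print(px,z,(o+v*(z-o[2])/v[2])*1000)
E
```

```text
foot [[0.49271444 0.13841194 0.0748    ]]
(319, 241.5) 0.0213 [2.28564758e+01 1.03174147e-02 2.13000000e+01]
(319, 241.5) -0.0437 [ 41.03430713   0.13388771 -43.7       ]
(301.0, 322.0) 0.0213 [-20.84273189  -9.41823426  21.3       ]
(301.0, 322.0) -0.0437 [ 14.64945962  -5.55891339 -43.7       ]
```

```bash
python3 -m handwheel '[[[1.3,8,17],[0,0,0],1],[[1,8,18],[0,0,0],1],[[0,0,0],[0,0,0],1],[[0,0,5],[0,0,0],1],[[0,0,5],[0,0,0],1],[[0,0,5],[0,0,0],1],[[0,0,5],[0,0,0],1],[[0,0,0],[0,0,0],1]]';  python3 - <<'E'
from h import *
grab('side','sD.png');s,_=grab('wrist','wD.png')
q=s['ee_rot'];M=R.from_quat([q[1],q[2],q[3],q[0]]).as_matrix();print(M.T@s['contact_force'],M.T@s['moment'])
a=cv2.imread('pics/sD.png')[200:340,280:440];cv2.imwrite('pics/sDc.png',cv2.resize(a,(640,560),interpolation=2))
E
```

```text
clock: 8.3
position: [0.4939, 0.1076, 0.1433]
ee_rot: [-0.216, 0.974, 0.062, -0.014]
contact_force: [-1.0, -0.1, -1.3]
width: 0.0475
gripper_force: 72.4
[-0.28641534  0.01495205  1.09888045] [-0.31463017  0.03900095 -0.05588386]
```

View pics/sDc.png

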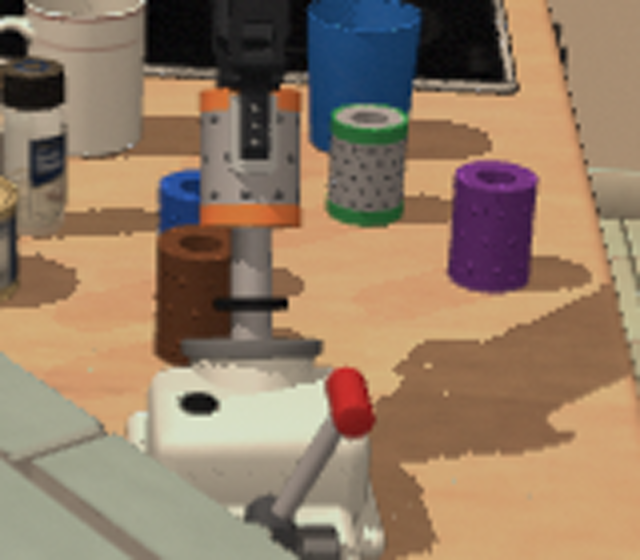

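The side crop shows the drum square over the spigot, with the tip inside the bore and no side load. I'll continue down.

```bash
python3 -m handwheel '[[[0,0,5],[0,0,0],1],[[0,0,5],[0,0,0],1],[[0,0,5],[0,0,0],1],[[0,0,5],[0,0,0],1],[[0,0,5],[0,0,0],1],[[0,0,0],[0,0,0],1]]';  cat > st.py <<'E'
from h import *
s=readout.get_state()
q=s['ee_rot'];M=R.from_quat([q[1],q[2],q[3],q[0]]).as_matrix();print('tool F',(M.T@s['contact_force']).round(2),'M',(M.T@s['moment']).round(2))
u=np.array([.127,-.992,0]);a=u*.4226+np.array([0,0,.9063]);foot=np.array([.4886,.139,.0748])
d=s['position']-foot; print('s',(d@a*1000).round(1),'lower end',(d@a*1000-21.3).round(1),'lat',(M.T@(d-a*(d@a))*1000).round(1), 'to pivot', (foot-.12*u))
E
python3 st.py
```

```text
clock: 9.15
position: [0.4925, 0.1182, 0.1206]
ee_rot: [-0.216, 0.974, 0.062, -0.014]
contact_force: [-0.4, -0.5, -1.2]
width: 0.0471
gripper_force: 72.4
tool F [-0.42  0.93  0.86] M [-0.28  0.02 -0.02]
s 50.5 lower end 29.2 lat [ 1.3 -0.2 -0. ] to pivot [0.47336 0.25804 0.0748 ]
```

```bash
python3 -m handwheel '[[[0,0,4],[0,0,0],1],[[0,0,4],[0,0,0],1],[[0,0,3],[0,0,0],1],[[0,0,3],[0,0,0],1],[[0,0,3],[0,0,0],1],[[0,0,3],[0,0,0],1],[[0,0,0],[0,0,0],1]]';python3 st.py
```

```text
clock: 10.02
position: [0.4918, 0.1264, 0.1026]
ee_rot: [-0.216, 0.974, 0.062, -0.014]
contact_force: [-0.6, -1.5, 1.1]
width: 0.0472
gripper_force: 72.8
tool F [-0.76  0.8  -1.63] M [-0.26 -0.12 -0.01]
s 30.7 lower end 9.4 lat [ 1.6 -0.1  0. ] to pivot [0.47336 0.25804 0.0748 ]
```

```bash
python3 -m handwheel '[[[0,0,2],[0,0,0],1],[[0,0,2],[0,0,0],1],[[0,0,1],[0,0,0],1],[[0,0,0],[0,0,0],1]]';python3 st.py
```

```text
clock: 10.52
position: [0.4918, 0.1278, 0.0997]
ee_rot: [-0.216, 0.974, 0.063, -0.013]
contact_force: [-3.7, -7.4, 14.2]
width: 0.0469
gripper_force: 73.9
tool F [ -4.59   0.22 -15.77] M [-0.23 -0.86  0.02]
s 27.4 lower end 6.1 lat [ 1.8 -0.1  0. ] to pivot [0.47336 0.25804 0.0748 ]
```

It hits the stop where expected (lower end at 6.1 mm). I'll press a little more to seat it, then release and look.

```bash
python3 -m handwheel '[[[0,0,1.5],[0,0,0],1],[[0,0,1],[0,0,0],1],[[0,0,0],[0,0,0],1],[[0,0,0],[0,0,0],1]]' 100;python3 st.py; python3 -m handwheel '[[[-1,0,-2],[0,0,0],0.5],[[0,0,0],[0,0,0],-0.2],[[0,0,0],[0,0,0],-0.6],[[0,0,0],[0,0,0],-1],[[0,0,0],[0,0,0],-1],[[0,0,0],[0,0,0],-1]]'; python3 - <<'E'
from h import *
grab('side','sE.png')
a=cv2.imread('pics/sE.png')[200:340,280:440];cv2.imwrite('pics/sEc.png',cv2.resize(a,(640,560),interpolation=2))
E
python3 st.py
```

```text
clock: 11.02
position: [0.492, 0.1279, 0.0995]
ee_rot: [-0.215, 0.974, 0.063, -0.013]
contact_force: [-6.8, -15.3, 28.5]
width: 0.0468
gripper_force: 98.6
tool F [ -8.63   0.96 -31.91] M [-0.08 -1.68  0.1 ]
s 27.2 lower end 5.9 lat [ 2.  -0.1  0. ] to pivot [0.47336 0.25804 0.0748 ]
clock: 11.78
position: [0.4905, 0.1286, 0.0977]
ee_rot: [-0.216, 0.974, 0.062, -0.014]
contact_force: [0.3, -0.1, 0.7]
width: 0.0854
gripper_force: 0.0
tool F [ 0.19  0.67 -0.31] M [-0.19  0.02  0.01]
s 25.3 lower end 4.0 lat [ 0.6 -0.1  0. ] to pivot [0.47336 0.25804 0.0748 ]
```

View pics/sEc.png

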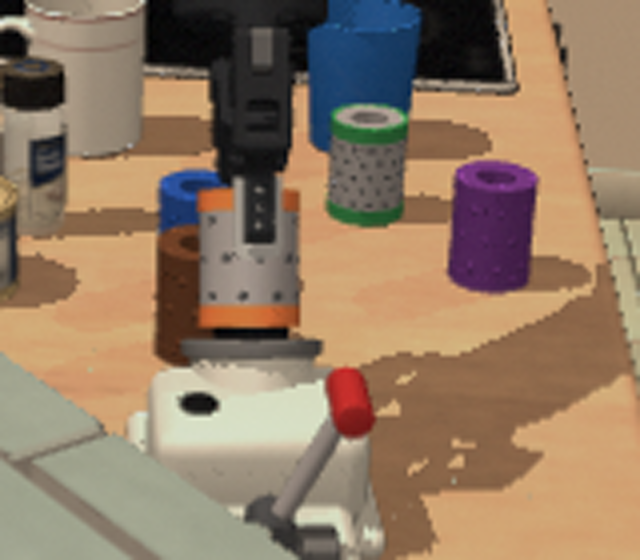

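The crop shows the drum seated, with the collar squeezed down to the flange. I'll retract along the spigot, straighten up and go to the robot side of the lever with the fingers shut.

```bash
python3 -m handwheel '[[[0,0,-10],[0,0,0],-1],[[0,0,-20],[0,0,0],-1],[[0,0,-25],[0,0,0],-1],[[0,0,-30],[0,0,0],-1],[[0,0,-30],[0,0,0],-1],[[0,0,0],[-0.6,0,0],1],[[0,0,0],[-0.9,0,0],1],[[0,0,0],[-0.9,0,0],1],[[0,0,0],[-0.9,0,0],1],[[0,0,0],[-0.87,0,0],1],[[-11,-29.5,0],[0,0,0],1],[[-11,-29.5,0],[0,0,0],1],[[-11,-29.5,0],[0,0,0],1],[[-11,-29.5,0],[0,0,0],1],[[-11,-29.5,0],[0,0,0],1],[[-11,-29.5,0],[0,0,0],1],[[0,0,0],[0,0,0],1],[[0,0,0],[0,0,0],1]]' 40; cat > drum.py <<'E'
from h import *
import sys
t=sys.argv[1]
im=grab('side','s%s.png'%t)[1]; e=cv2.imread('pics/sE.png')
def bl(im,lo,hi,roi):
    h=cv2.cvtColor(im,cv2.COLOR_BGR2HSV);m=cv2.inRange(h,lo,hi)[roi[1]:roi[3],roi[0]:roi[2]];n,l,st,c=cv2.connectedComponentsWithStats(m)
    return [(st[i][4],(c[i]+roi[:2]).round(1).tolist()) for i in range(1,n) if st[i][4]>15]
for i in(e,im): print('orange',bl(i,(5,150,100),(20,255,255),(325,240,358,285)),'red',bl(i,(0,180,90),(8,255,255),(310,280,390,320)))
im=grab('top','t%s.png'%t)[1]; r=bl(im,(0,180,90),(8,255,255),(160,220,225,300)); print('top red',r)
E
python3 drum.py F
```

```text
clock: 14.08
position: [0.4091, 0.247, 0.2025]
ee_rot: [0.0, 0.998, 0.064, 0.0]
contact_force: [-0.1, 0.4, 0.0]
width: -0.0
gripper_force: 0.0
orange [(np.int32(40), [333.5, 249.4]), (np.int32(22), [352.5, 249.5]), (np.int32(130), [341.5, 279.0])] red [(np.int32(144), [367.1, 300.0])]
orange [(np.int32(136), [342.4, 249.7]), (np.int32(130), [341.5, 279.0])] red [(np.int32(140), [367.2, 300.0])]
top red [(np.int32(17), [190.0, 271.3])]
```

```bash
python3 -m handwheel '[[[0,3,30],[0,0,0],1],[[0,0,30],[0,0,0],1],[[0,0,30],[0,0,0],1],[[0,0,20],[0,0,0],1],[[0,0,0],[0,0,0],1],[[8,0,0],[0,0,0],1],[[8,0,0],[0,0,0],1],[[8,0,0],[0,0,0],1],[[8,0,0],[0,0,0],1],[[8,0,0],[0,0,0],1],[[8,0,0],[0,0,0],1],[[8,0,0],[0,0,0],1],[[0,0,0],[0,0,0],1]]'; python3 st.py
```

```text
clock: 15.8
position: [0.4661, 0.2517, 0.092]
ee_rot: [-0.0, 0.998, 0.063, 0.001]
contact_force: [-0.2, 0.4, -0.9]
width: -0.0001
gripper_force: 0.0
tool F [-0.12 -0.37  0.88] M [ 0.04  0.01 -0.02]
s -32.9 lower end -54.2 lat [  -8.  -100.8  -47. ] to pivot [0.47336 0.25804 0.0748 ]
```

```bash
python3 -m handwheel '[[[6,0,0],[0,0,0],1],[[6,0,0],[0,0,0],1],[[4,0,0],[0,0,0],1]]'; python3 st.py; python3 drum.py G
```

```text
clock: 16.18
position: [0.4806, 0.2535, 0.0919]
ee_rot: [0.0, 0.998, 0.064, -0.0]
contact_force: [-1.5, 0.5, -0.8]
width: -0.0003
gripper_force: 0.9
tool F [-1.39 -0.64  0.83] M [-0.03 -0.38 -0.03]
s -32.9 lower end -54.2 lat [   6.5 -100.6  -47. ] to pivot [0.47336 0.25804 0.0748 ]
orange [(np.int32(40), [333.5, 249.4]), (np.int32(22), [352.5, 249.5]), (np.int32(130), [341.5, 279.0])] red [(np.int32(144), [367.1, 300.0])]
orange [(np.int32(19), [331.4, 249.9]), (np.int32(41), [332.6, 278.9])] red [(np.int32(138), [331.6, 299.7])]
top red []
```

The lever is moving under the expected 1.5 N. I'll push on to the stop.

```bash
python3 -m handwheel '[[[4,0,0],[0,0,0],1],[[4,0,0],[0,0,0],1],[[3,0,0],[0,0,0],1],[[2,0,0],[0,0,0],1]]'; python3 st.py
```

```text
clock: 16.77
position: [0.4861, 0.2541, 0.0915]
ee_rot: [0.001, 0.998, 0.063, -0.008]
contact_force: [-16.9, -1.0, 10.3]
width: -0.0003
gripper_force: 9.7
tool F [-17.09  -1.15  -9.99] M [ 0.12 -2.77 -0.11]
s -33.2 lower end -54.5 lat [  11.4 -100.4  -47.1] to pivot [0.47336 0.25804 0.0748 ]
```

The end stop is reached at 17 N. I'll hold, back off, rise clear and check.

```bash
python3 -m handwheel '[[[0,0,0],[0,0,0],1],[[0,0,0],[0,0,0],1],[[-10,0,0],[0,0,0],1],[[-25,0,0],[0,0,0],1],[[-35,0,0],[0,0,0],1],[[-35,0,0],[0,0,0],1],[[0,0,-40],[0,0,0],1],[[0,0,-60],[0,0,0],1],[[0,0,-60],[0,0,0],1],[[0,0,0],[0,0,0],1],[[0,0,0],[0,0,0],1]]'; python3 drum.py H; python3 - <<'E'
from h import *
S=cv2.imread('pics/sH.png');T=cv2.imread('pics/tH.png')
def red(im,roi):
    m=cv2.inRange(cv2.cvtColor(im,cv2.COLOR_BGR2HSV),(0,150,60),(8,255,255))[roi[1]:roi[3],roi[0]:roi[2]]
    M=cv2.moments(m,True);return (M['m10']/max(M['m00'],1)+roi[0],M['m01']/max(M['m00'],1)+roi[1]),M['m00']
a,n=red(T,(165,225,225,290));b,k=red(S,(310,280,390,325));print(a,n,b,k)
x,r=tri([(lambda o,v:(o,v[0]))(*rays(c,[p])) for c,p in(('top',a),('side',b))]);print(x,r)
d=x-np.array([.4734,.258,.042]);print('lever',0.5-np.arctan2(d[:2]@[-.992,-.127],d[2]))
for n,a,b in(('side','side0.png',S),('top','top0.png',T)):
    df=cv2.absdiff(cv2.imread('pics/'+a),b).max(2)>60; ys,xs=np.nonzero(df); c,l,st,_=cv2.connectedComponentsWithStats(df.astype(np.uint8)); print(n,[q.tolist() for q in st[1:] if q[4]>25])
E
```

```text
clock: 18.15
position: [0.3898, 0.242, 0.2521]
ee_rot: [-0.0, 0.998, 0.064, 0.001]
contact_force: [-0.5, -0.5, -0.9]
width: 0.0005
gripper_force: 0.0
orange [(np.int32(40), [333.5, 249.4]), (np.int32(22), [352.5, 249.5]), (np.int32(130), [341.5, 279.0])] red [(np.int32(144), [367.1, 300.0])]
orange [(np.int32(135), [342.4, 249.7]), (np.int32(130), [341.5, 279.0])] red [(np.int32(133), [329.0, 300.8])]
top red [(np.int32(122), [183.9, 244.5])]
(184.2824427480916, 244.44274809160305) 131.0 (328.88275862068963, 301.048275862069) 145.0
[0.50588244 0.26184652 0.10197926] [np.float64(9.423039185730463e-05), np.float64(9.423039185740728e-05)]
lever 0.9992841280688095
side [[393, 0, 55, 84, 661], [459, 0, 25, 54, 805], [493, 0, 44, 96, 2449], [405, 36, 17, 26, 325], [462, 45, 6, 11, 29], [458, 56, 25, 89, 1292], [386, 85, 54, 134, 4021], [515, 99, 8, 10, 28], [480, 149, 2, 29, 29], [477, 204, 44, 9, 291], [530, 209, 18, 22, 41], [465, 213, 80, 63, 1863], [551, 213, 21, 28, 308], [627, 218, 13, 35, 127], [595, 226, 29, 23, 351], [579, 241, 6, 8, 29], [329, 247, 26, 38, 460], [344, 248, 11, 21, 156], [361, 249, 38, 34, 785], [624, 248, 11, 20, 51], [579, 265, 15, 16, 86], [514, 269, 126, 74, 2592], [495, 277, 70, 39, 1627], [323, 292, 17, 31, 231], [358, 292, 35, 28, 363], [552, 307, 70, 14, 482], [378, 345, 28, 11, 143]]
top [[29, 220, 179, 260, 10385], [239, 236, 27, 25, 238], [176, 240, 18, 15, 161], [253, 241, 8, 11, 46], [329, 275, 10, 10, 64], [322, 282, 21, 12, 74], [158, 350, 18, 19, 239], [292, 371, 20, 3, 31], [259, 377, 285, 103, 15220], [632, 405, 8, 11, 67], [587, 417, 53, 46, 1160], [422, 425, 14, 55, 503], [88, 447, 12, 25, 110], [594, 446, 41, 34, 625], [186, 449, 9, 30, 144], [280, 453, 44, 27, 652], [336, 454, 22, 26, 193], [258, 458, 8, 13, 40], [327, 458, 17, 22, 156]]
```

The lever measures 1.0 rad, the drum hasn't moved since seating, and the bystanders show no change in the top view.

```bash
python3 -c "
from rig import manip; print(manip.sign_off())"
```

```text
the job is handed in; nothing more can be done
None
```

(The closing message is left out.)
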